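Set a lens aperture against its stop pin

ROBOT

A 6-joint arm with a two-finger parallel gripper is mounted at the origin on the work surface. World frame = base frame: x ahead of the robot, y to its left, z up, the work surface at z = 0. Lengths are in m, angles in rad, forces in N, time in s.
With the tool pointing down it reaches from about 0.375 to 0.9 m from the base axis. Payload 3.1 kg.
Tool frame: the origin (TCP) lies at the centre of the arm's flange, where the gripper is bolted on; the fingertips stand r.tips_ahead ahead of it and the grasp point (between the pads) lies 164 mm ahead of it (r.tips_ahead is the distance from the TCP to the fingertips, in m); z points along the fingers, y is the direction in which the jaws open and shut (so a half turn about z gives the same grasp; the last joint's range is limited). The gripper opens to 87 mm and grips with 3 to 60 N. Pads are 19 mm wide; open, the fingers measure 117 mm over their backs; the gripper's body (75 mm by 190 mm) begins 51 mm behind the grasp point.
Start: joints at [-1.294, 0.527, 1.433, -0, 1.181, -0.178], TCP at [0.275, -0.561, 0.405] pointing down, gripper open.
Joint ranges: [-3.08, 3.08], [-0.75, 2.2], [0.22, 2.44], [-1.43, 4.57], [0, 2.65], [-2.85, 2.85]. Speed limits (rad/s): [2.79, 2.79, 3.14, 3.14, 3.14, 3.14].

INTERFACE

Orientations are given as [roll, pitch, yaw] about the fixed x, y, z axes, in that order (R = Rz(yaw) Ry(pitch) Rx(roll)).
In Python, from cell import status, camera, get_calibration, ticket, r gives the robot as it stands.
- The arm moves only by the tool send_rows, never from a script. Its argument "motion" is a list of rows, each a list of 5 numbers: the shift along the tool's x, y, z in m, then the turn about the tool's z in rad, then the closure, from 0 (fully open) to 1 (shut). In form: [[tx, ty, tz, spin, fingers], ...]. A call has 1 to 8 rows; each row is the pose to reach, as a shift and turn from the pose commanded when the call began, along the tool's axes at that moment; what a row does not reach only later rows make up. A row lasts 1/8 s, in which the tool goes at most 62.5 mm and 10.7 degrees, less where a joint would pass 70% of its speed; a pose out of reach is approached as far as the arm can. A call with a gripper value outside its range is refused whole. The fingers move at their own pace and stop on an object; "squeeze" is the grip in N (left out, the last holds). Time passes only in rows, so rows that repeat a pose let the fingers close. It gives the time, the measured TCP pose, the force and the opening at its end, in the units of the state.
- status.get_state(): the state, without advancing time (a new reading comes with each control period).
- camera(name): name is "side" or "top" or "wrist"; returns the picture (384x512x3 uint8, blue, green, red); there is no depth.
- get_calibration(name): a dict with "fx", "fy", "cx", "cy" (pixels), "R" (3x3) and "t" (3): a world point X has camera coordinates R X + t. Camera axes: x right, y down, z forward; pixel columns grow to the right and rows downward; lengths in m; the calibration is good to about 2 mm. A picture is of the moment at which its call begins: read the wrist's pose just before it. get_calibration takes no time and is no camera call; for the wrist camera it gives the pose at the moment of the call.
- ticket.job_done(): hands the job in, once; it reports no verdict.
The state is a dict: "t": time; "q": joint angles; "joint_vel": joint speeds; "joint_torque": joint torques, N m; "tcp_pos": TCP position; "orientation": TCP orientation; "contact_force": force on the tool from outside, world axes, zero at the start; "torque": the same for the moment, N m; "finger_gap": finger opening in m.
Only numpy, scipy, OpenCV 4.12 (cv2) and the standard library are available. Lean on these libraries where they do the work, as an engineer would, in place of code of your own. Each camera call takes 0.05 s, during which the arm holds its last target. There are 200 camera calls.

TASK

Take the stop pin (the longest pin in the rack, with the tall thick head) and set it fully down into the hole of the lens's setting plate. Then turn the slim aperture ring clockwise, seen from above, until its lug meets the pin, press it there for about a second with around 8 N (never more than 16 N at the pin), and let go so that the lug stays against the standing pin. Do not touch the fixed rings directly above and below the aperture ring, and leave the other pins and everything else where it is.

Things in the scene. Friction and masses are not known exactly. Their poses are not given: they have to be found in the camera images.
- stop_pin: the stop pin, bare steel, standing upright in one of the rack's three holes (it may be any of them): shank 12 mm diameter and 64 mm long with a chamfered foot, then a round head 18 mm diameter and 22 mm tall; 86 mm in all, about 90 g. Origin at the centre of the foot's underside, z up along the pin. The rack holes are 14 mm wide and 20 mm deep. The pin is a loose fit and may lean a little in any hole
- plain_pin: bystander: a headless steel pin, 12 mm diameter, 56 mm long, in the rack. Origin at the foot
- short_pin: bystander: a short steel pin in the rack, 12 mm shank 28 mm long, head 16 mm diameter and 10 mm tall. Origin at the foot
- rack: the fixed pin rack, a white plastic block 56 x 130 x 26 mm (x, y, z). Origin at the centre of its underside; holes at y = -42, 0 and 42 mm on its centre line, their floors 6 mm above the underside
- plate: the fixed setting plate, aluminium, 130 x 100 x 40 mm (x, y, z), that carries the upright lens. Origin at the centre of its underside. The lens axis is vertical at x = -12 mm, y = 0, the pin hole at x = +38 mm, y = 0. The lens stack on it, in heights above the underside: fixed lower ring 40 to 54 mm, aperture ring 55 to 65 mm, fixed upper ring 66 to 85 mm with the front glass on top, up to 90 mm
- lower_ring: the fixed ring below the aperture ring, 53 mm diameter (a 58 mm foot flange in its lowest 3 mm), 14 mm tall. Not to be touched. Origin at the centre of its underside
- upper_ring: the fixed ring above the aperture ring, 53 mm diameter, 19 mm tall. Not to be touched. Origin at the centre of its underside
- lens_axis (a point): the point on the lens axis at the aperture ring's mid height, 60 mm above the table; axes as the plate's
- pin_hole (a point): the centre of the mouth of the pin hole, in the plate's top face 40 mm above the table; hole 14 mm wide, with a chamfer, 34 mm deep
- lug (a point): a point on the aperture ring's lug, 50 mm from the lens axis, at the lug's mid height. The aperture ring is 60 mm in diameter (it stands 3.5 mm proud of its neighbours all round) and 10 mm tall; its lug is a radial bar 8 mm wide and 10 mm tall reaching to 58 mm from the axis. x points outwards along the lug, z up; the face that meets the pin is 4 mm on the -y side
- pin_contact (a point): the point on the stop pin's axis 54 mm above its foot, level with the lug when the pin is seated. Pushed by the lug, the seated pin leans by up to 0.1 rad before it stands firm; from then on 1 mm more of the lug's travel adds some 5 to 10 N
- aperture_ring (a joint): angle of the aperture ring in rad, growing clockwise seen from above, range 0 to 2.3. At 1.9 the lug would point straight over the pin hole; with the pin in place the lug meets it about 0.2 rad before that, more or less by the pin's play in its hole. The ring stays where it is left; a steady 0.08 N m turns it. A grip of about 25 N across its 60 mm rim turns it without slip
- lens_cap: bystander: a black lens cap, 52 mm diameter, 10 mm tall. Origin at the centre of its underside
- tube: bystander: an aluminium extension tube, 54 mm diameter, 30 mm tall. Origin at the centre of its underside
- driver: bystander: a screwdriver lying flat. Origin at the centre of its underside
- cleaner: bystander: a bottle, 50 mm diameter, 130 mm tall. Origin at the centre of its underside
- gauge_block: bystander: a steel gauge block 35 x 9 x 30 mm. Origin at the centre of its underside
- spare_cap: bystander: a blue cap, 24 mm diameter, 16 mm tall. Origin at the centre of its underside
There are look-alikes about, which are no part of the job. Several things have the shape of the plate; the one meant has the colours described above.

How it is judged:
On the way, in this order (a step that is already met when the one before it is completed fails the run):
1. the stop pin stands fully down in the plate's hole (z of stop_pin in the frame of pin_hole below -0.0315 m and horizontal distance between stop_pin and pin_hole below 0.004 m and angle between stop_pin's own z axis and vertical below 0.15 rad), for 0.2 s.
2. the lug is pressed against the seated pin with more than 4 N for 0.4 s (all of step 1 and contact force between aperture_ring and stop_pin above 4 N), for 0.4 s.
At the end, for the whole second after the job is handed in: the stop pin stands in the plate's hole, its foot at least 31.5 mm deep, within 4 mm of the hole's centre and leaning less than 0.15 rad, at rest, and the lug lies on its counter-clockwise side within 2.5 mm of touching it (all of step 1 and y of pin_contact in the frame of lug between -0.0125 and 0 m and linear speed of stop_pin below 0.02 m/s).
It fails at once if the lug is pressed on the pin with more than 16 N (contact force between aperture_ring and stop_pin above 16 N).
It fails at once if a fixed ring next to the aperture ring is touched (over 1 N) (contact force between any of the fingers, the arm and upper_ring above 1 N or contact force between any of the fingers, the arm and lower_ring above 1 N).
It fails at once if another pin of the rack is taken out (moved over 15 mm) (distance of any of plain_pin, short_pin from where it was at the start of the episode above 0.015 m).
It fails at once if a bystander is moved over 20 mm (distance of any of lens_cap, tube, driver, cleaner, gauge_block, spare_cap from where it was at the start of the episode above 0.02 m).
It also fails if it takes over 67 s, if anything falls off the work surface, if the arm or the gripper's body presses on something with over 40 N, if the wrist force passes 120 N, or if a joint passes its speed limit or range.

## Working session

There is one attempt and no reset: what is moved stays moved. The work goes in short steps, Python scripts to look and compute and a tool call to move; the robot and the scene stay as the last step left them, time stands still between calls to the robot, and variables do not carry over. Pictures are saved under pics/ and viewed, about 8 in all and at most 12, crops included, and the job is handed in when it is done.

Besides the shell and the picture viewer there is one more tool, called as a command line: name --pt "numbers of a row" for each row, then --argument value for the rest. send_rows: Moves the arm, as the interface text tells. Its arguments: {"type":"object","properties":{"motion":{"type":"array"},"squeeze":{"type":"number"}},"required":["motion"]}

```bash
ls; mkdir -p pics; python3 - <<'E'
from cell import status,camera,get_calibration,r
import cv2
print(status.get_state()); print(r.tips_ahead)
for n in("side","top"):
    im=camera(n); cv2.imwrite(f"pics/{n}0.png",im); cv2.imwrite(f"pics/{n}0b.png",cv2.resize(im,(800,600),interpolation=cv2.INTER_CUBIC)); print(n,get_calibration(n))
E
```

```text
pics
{'t': 0.0, 'q': array([-1.29348638e+00,  5.28467383e-01,  1.43391657e+00, -2.75448178e-05,
        1.18134258e+00, -1.78504364e-01]), 'joint_vel': array([-0.00023285, -0.00100016, -0.0007574 ,  0.00118305,  0.00045273,
        0.00106655]), 'joint_torque': array([ 4.21464656e-04, -4.40037239e+01, -1.76595318e+01,  6.32371916e-02,
        5.80844062e-02, -1.47126111e-04]), 'tcp_pos': array([ 0.27504659, -0.56084317,  0.40376591]), 'orientation': array([-3.13948816e+00, -3.53831247e-04,  4.55824427e-01]), 'contact_force': array([-0.08061278,  1.03539586,  0.48183041]), 'torque': array([-0.03906593, -0.0495601 , -0.00422084]), 'finger_gap': 0.08724889344503067}
0.1822
side {'fx': 447.9764079138787, 'fy': 447.9764079138787, 'cx': 256.4654976899768, 'cy': 190.632312746279, 'R': array([[-0.81633681, -0.57741207,  0.01376669],
       [-0.3995457 ,  0.54733895, -0.7353797 ],
       [ 0.41708207, -0.60581794, -0.67751545]]), 't': array([0.37870596, 0.23416242, 0.9831802 ])}
top {'fx': 363.56237249178, 'fy': 363.56237249178, 'cx': 261.46898941675994, 'cy': 187.85690929326645, 'R': array([[ 0.00150251, -0.99994088,  0.01076903],
       [-0.98220434, -0.00349822, -0.18778282],
       [ 0.18780939, -0.01029524, -0.98215154]]), 't': array([0.00814875, 0.49441951, 0.95294119])}
```

View pics/top0b.png

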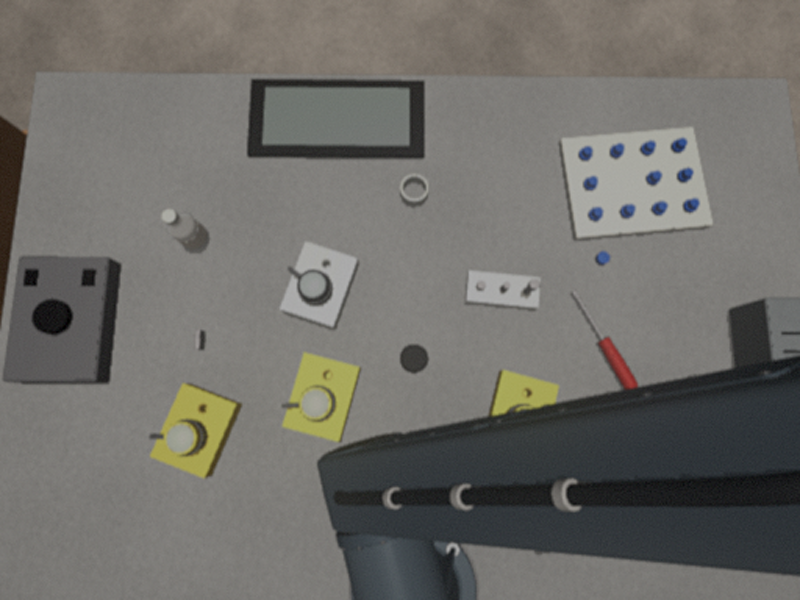

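View pics/side0b.png

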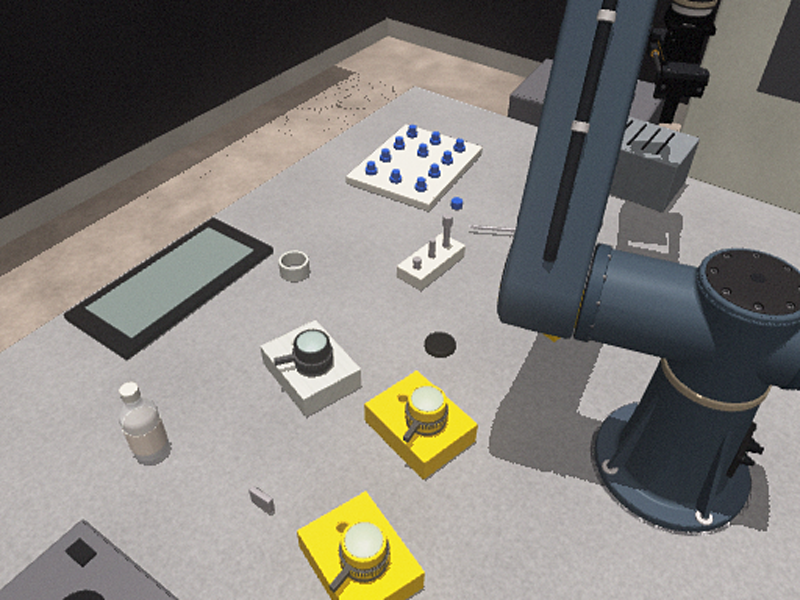

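The top view shows the aluminium plate at about (320,285), with its lug pointing up-left at (292,270) and its hole at (326,263). The rack is at (504,289). The stop pin is the tall one at its right end (530,290). The yellow plates are the decoys. I'll enlarge the plate and rack next.

```bash
python3 - <<'E'
import cv2,numpy as np
t=cv2.imread("pics/top0.png"); s=cv2.imread("pics/side0.png")
f=lambda im,x,y,w,h,k:cv2.resize(im[y:y+h,x:x+w],None,fx=k,fy=k,interpolation=cv2.INTER_CUBIC)
# top crops: plate (175,150,60x62), rack(293,165,60x40); side crops
a=f(t,175,150,56,62,7);b=f(t,293,165,56,37,7)
c=f(s,160,195,75,75,5);d=f(s,250,130,50,60,5)
o=np.zeros((600,800,3),np.uint8)
o[:300,:392]=0
def put(im,x,y):
    h,w=im.shape[:2];h=min(h,600-y);w=min(w,800-x);o[y:y+h,x:x+w]=im[:h,:w]
put(a,0,0);put(b,400,0);put(c,400,260) ;put(d,0,440)
cv2.imwrite("pics/crop0.png",o)
E
```

```text
(no output)
```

View pics/crop0.png

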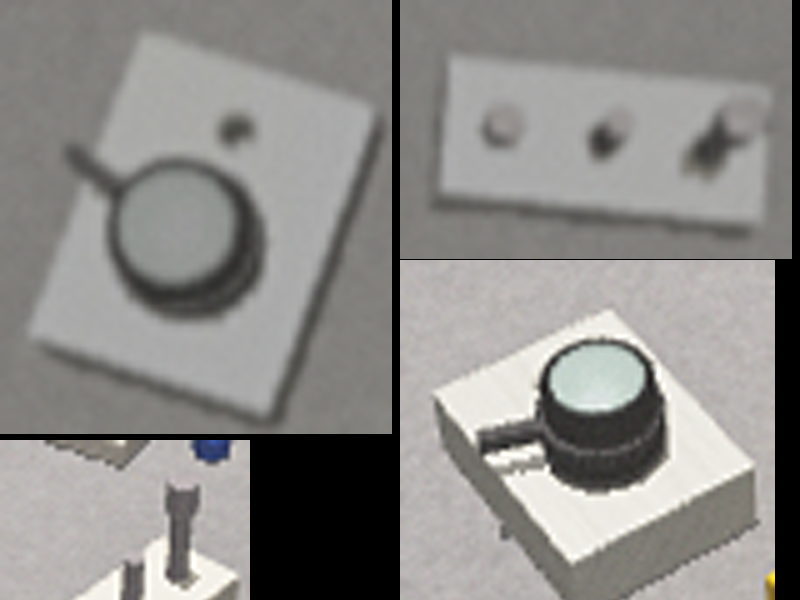

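```bash
cat > h.py <<'E'
import numpy as np,cv2
from cell import get_calibration
def ray(n,uv,z,c=None):
    c=c or get_calibration(n);R,t=np.array(c["R"]),np.array(c["t"])
    d=R.T@[(uv[0]-c["cx"])/c["fx"],(uv[1]-c["cy"])/c["fy"],1];o=-R.T@t
    return (o+d*(z-o[2])/d[2])[:3]
def proj(n,X,c=None):
    c=c or get_calibration(n);p=np.array(c["R"])@X+np.array(c["t"])
    return np.array([c["fx"]*p[0]/p[2]+c["cx"],c["fy"]*p[1]/p[2]+c["cy"]])
def rect(P,L,W):  # fit rectangle of known size: corners given in order (+L/2,..)
    ref=np.array([[L,W],[L,-W],[-L,-W],[-L,W]])/2.
    P=np.array(P)[:,:2];c=P.mean(0);H=ref.T@(P-c);U,S,V=np.linalg.svd(H);R=(U@V).T
    return c,np.arctan2(R[1,0],R[0,0]),np.abs((R@ref.T).T+c-P).max()
E
python3 - <<'E'
from h import *
q=lambda u,v,x,y,k:((u+.5)/k-.5+x,(v+.5)/k-.5+y)
A=lambda u,v,z:ray("top",q(u,v,175,150,7),z)
B=lambda u,v,z:ray("top",q(u,v,293,165,7),z)
C=lambda u,v,z:ray("side",q(u,v,160,195,5),z)
D=lambda u,v,z:ray("side",q(u,v,250,130,5),z)
P=[A(145,30,.04),A(380,105,.04),A(265,412,.04),A(30,337,.04)]
print("plate sides",[np.linalg.norm(P[i]-P[i-1]).round(4) for i in range(4)]);c,a,e=rect(P,.13,.1);print(c,a,e)
# side: image order: corners top (210,50)->world far; left(35,130); bottom(172,303); right(353,207)
S=[C(210,50,.04),C(35,130,.04),C(172,303,.04),C(353,207,.04)];print(np.array(S).round(4));print(np.array(P).round(4))
print("hole",A(237,129,.04),"model",c+.038*np.array([np.cos(a),np.sin(a)]),"axis",c-.012*np.array([np.cos(a),np.sin(a)]))
print("glass",A(178,225,.09),C(200,115,.09),"lugtip",A(75,152,.06))
K=[B(50,55,.026),B(370,88,.026),B(360,225,.026),B(40,195,.026)];print(np.array(K).round(4))
c2,a2,e2=rect(K,.056,.13);print(c2,a2,e2)
for y in(-.042,0,.042):print("rackhole",c2+y*np.array([-np.sin(a2),np.cos(a2)]))
print("head",B(347,118,.092),D(182,47,.092))
E
```

```text
plate sides [np.float64(0.1315), np.float64(0.0998), np.float64(0.131), np.float64(0.0974)]
[0.51485787 0.16903121] -0.3177900399630876 0.0015375813427334906
[[0.5626 0.101  0.04  ]
 [0.5951 0.1932 0.04  ]
 [0.4706 0.2354 0.04  ]
 [0.4399 0.1419 0.04  ]]
[[0.5924 0.1957 0.04  ]
 [0.5618 0.1008 0.04  ]
 [0.4379 0.1434 0.04  ]
 [0.4673 0.2363 0.04  ]]
hole [0.55164547 0.1575898  0.04      ] model [0.55095514 0.15715743] axis [0.50345873 0.17278083]
glass [0.50202247 0.17169724 0.09      ] [0.50273305 0.17304441 0.09      ] lugtip [0.53719661 0.21762393 0.06      ]
[[ 0.5433 -0.0992  0.026 ]
 [ 0.5301 -0.2285  0.026 ]
 [ 0.4739 -0.2221  0.026 ]
 [ 0.4857 -0.0941  0.026 ]]
[ 0.50825077 -0.16096918] -0.09716360732389191 0.0010000423324102448
rackhole [ 0.50417632 -0.20277108]
rackhole [ 0.50825077 -0.16096918]
rackhole [ 0.51232522 -0.11916728]
head [ 0.50378033 -0.20297985  0.092     ] [ 0.50517711 -0.19912456  0.092     ]
```

```bash
cat >> h.py <<'E'
def row(x,y,z,yaw):
    from cell import status
    from scipy.spatial.transform import Rotation as Ro
    s=status.get_state();R=Ro.from_euler("xyz",s["orientation"]).as_matrix()
    dy=(s["orientation"][2]-yaw+np.pi)%(2*np.pi)-np.pi   # spin about tool z = clockwise
    print("t",s["t"],"pos",s["tcp_pos"].round(4),"rpy",s["orientation"].round(4),"F",s["contact_force"].round(2),"M",s["torque"].round(3),"gap",round(s["finger_gap"],4))
    print("row",(R.T@(np.array([x,y,z])-s["tcp_pos"])).round(4),"spin",round(dy,4))
E
python3 -c "
from h import *
row(.5042,-.2022,.32,1.474)"
```

```text
t 0.1 pos [ 0.275  -0.5609  0.4039] rpy [-3.1397e+00 -3.0000e-04  4.5580e-01] F [0.16 0.42 0.39] M [ 0.003 -0.03  -0.024] gap 0.087
row [ 0.3636 -0.221   0.0844] spin -1.0182
```

send_rows --pt "0.05 -0.03 0.01 -0.14 0.3" --pt "0.1 -0.06 0.02 -0.28 0.3" --pt "0.15 -0.09 0.035 -0.42 0.4" --pt "0.2 -0.12 0.045 -0.56 0.4" --pt "0.25 -0.15 0.06 -0.7 0.4" --pt "0.3 -0.18 0.07 -0.84 0.4" --pt "0.335 -0.204 0.08 -0.94 0.4" --pt "0.3636 -0.221 0.0844 -1.018 0.4" --squeeze 25

```text
t: 1.1
tcp_pos: [0.5047, -0.2006, 0.3194]
orientation: [-3.14, -0.001, 1.478]
contact_force: [0.3, 0.2, -0.3]
finger_gap: 0.0523
```

send_rows --pt "0 0 0 0 0.4" --pt "0 0 0 0 0.4" --pt "0 0 0 0 0.4"

```text
t: 1.48
tcp_pos: [0.5039, -0.2037, 0.3205]
orientation: [3.141, 0.0, 1.472]
contact_force: [0.3, -0.5, 0.6]
finger_gap: 0.0525
```

```bash
python3 - <<'E'
from h import *
from cell import *
row(.5042,-.2022,.32,1.474)
c=get_calibration("wrist");im=camera("wrist")
for X in([.5042,-.2028,.092],[.5083,-.161,.062]):print(proj("wrist",np.array(X),c))
cv2.imwrite("pics/w1.png",cv2.resize(im,(800,600)))
t=camera("top");cv2.imwrite("pics/t1.png",t)
E
```

```text
t 1.475 pos [ 0.5039 -0.2037  0.3205] rpy [3.1414e+00 4.0000e-04 1.4720e+00] F [ 0.34 -0.52  0.61] M [-0.081 -0.108 -0.   ] gap 0.0525
row [0.0015 0.0001 0.0005] spin -0.002
[261.15643495 212.11406974]
[261.08691639 144.40899089]
```

View pics/w1.png

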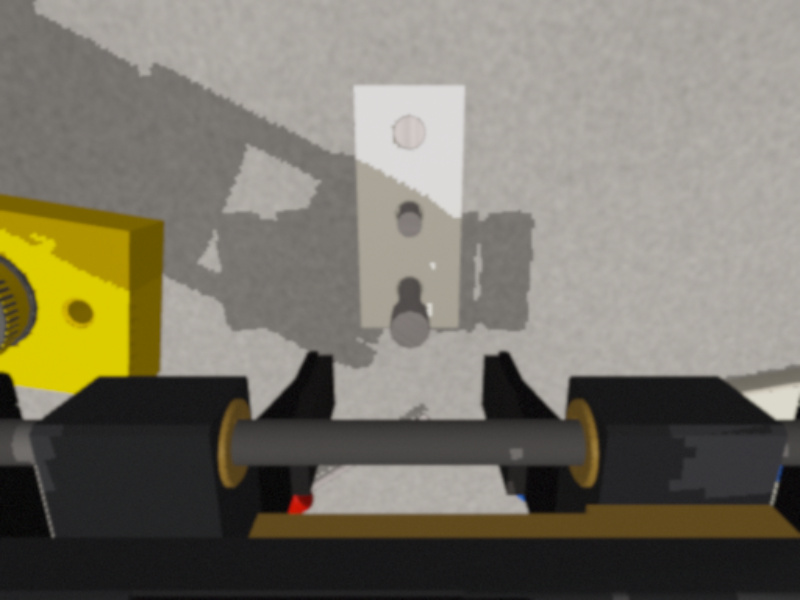

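The wrist view shows the stop pin's head at (409,329), within about 1 mm of the prediction and centred between the jaws. I'll descend and grip.

send_rows --pt "0.002 0 0.03 0 0.4" --pt "0.002 0 0.055 0 0.4" --pt "0.002 0 0.0735 0 0.4" --pt "0.002 0 0.0735 0 0.4" --pt "0.002 0 0.0735 0 0.4"

```text
t: 2.2
tcp_pos: [0.5047, -0.2013, 0.2475]
orientation: [3.141, 0.001, 1.473]
contact_force: [1.2, 0.1, -0.0]
finger_gap: 0.052
```

send_rows --pt "0 0 0 0 0.7" --pt "0 0 0 0 1" --pt "0 0 0 0 1" --pt "0 0 0 0 1" --pt "0 0 0 0 1" --pt "0 0 0 0 1" --squeeze 25

```text
t: 2.95
tcp_pos: [0.5046, -0.2007, 0.247]
orientation: [3.141, 0.0, 1.474]
contact_force: [-0.0, 0.0, 1.0]
finger_gap: 0.0174
```

send_rows --pt "0 0 -0.03 0 1" --pt "0 0 -0.07 0 1" --pt "0 0 -0.11 0 1" --pt "0 0 -0.11 0 1"

```text
t: 3.45
tcp_pos: [0.5053, -0.2011, 0.3596]
orientation: [3.135, 0.003, 1.474]
contact_force: [-0.2, 0.0, -0.5]
finger_gap: 0.0171
```

```bash
python3 -c "
from h import *
row(.5515,.1572,.340,2.824)"
```

```text
t 3.45 pos [ 0.5053 -0.2011  0.3596] rpy [3.1355 0.0032 1.4739] F [-0.19  0.01 -0.52] M [-0.051 -0.073  0.039] gap 0.0171
row [0.3611 0.0112 0.0185] spin -1.3501
```

send_rows --pt "0.04 0.001 0 -0.17 1" --pt "0.09 0.003 0 -0.34 1" --pt "0.14 0.004 0 -0.51 1" --pt "0.19 0.006 0 -0.68 1" --pt "0.24 0.008 0 -0.85 1" --pt "0.29 0.009 0 -1.02 1" --pt "0.33 0.01 0 -1.19 1" --pt "0.361 0.0112 0.0 -1.35 1"

```text
t: 4.45
tcp_pos: [0.5499, 0.1593, 0.3548]
orientation: [-3.14, -0.003, 2.83]
contact_force: [0.8, 0.1, -1.7]
finger_gap: 0.017
```

send_rows --pt "0 0 0.02 0 1" --pt "0 0 0.05 0 1" --pt "0 0 0.05 0 1" --pt "0 0 0.05 0 1"

```text
t: 4.95
tcp_pos: [0.5507, 0.1574, 0.3065]
orientation: [-3.141, -0.001, 2.824]
contact_force: [0.7, -0.3, -0.4]
finger_gap: 0.0169
```

```bash
python3 - <<'E'
from h import *
from cell import *
row(.5515,.1572,.295,2.824)
o=np.zeros((600,800,3),np.uint8)
for n,X,x0,y0 in(("wrist",None,0,0),("side",1,400,0),("top",1,400,300)):
    c=get_calibration(n);im=camera(n)
    f=proj(n,np.array([.5515,.1572,.04]),c);print(n,f)
    u,v=int(f[0]),int(f[1])
    h=50 if n!="wrist" else 100
    u0=min(max(u-h*(1 if n!="wrist" else 1),0),512-2*h);v0=min(max(v-(h*3//2 if n=="wrist" else h),0),384-(3*h if n=="wrist" else h*3//2)); print(u0,v0)
    if n=="wrist": cr=cv2.resize(im[v0:v0+300,u0:u0+200],(400,600),interpolation=cv2.INTER_CUBIC);o[:, :400]=cr
    else: o[y0:y0+300,400:]=cv2.resize(im[v0:v0+75,u0:u0+100],(400,300),interpolation=cv2.INTER_CUBIC)
    cv2.imwrite(f"pics/{n}2.png",im)
cv2.imwrite("pics/c2.png",o)
E
```

```text
t 4.95 pos [0.5507 0.1574 0.3065] rpy [-3.1412e+00 -9.0000e-04  2.8236e+00] F [ 0.68 -0.34 -0.36] M [ 0.058 -0.131 -0.034] gap 0.0169
row [-0.0009  0.      0.0115] spin -0.0004
wrist [260.66416291 197.41124907]
160 47
side [190.05240021 219.55907607]
140 169
top [208.5668052  168.05118001]
158 118
```

View pics/c2.png

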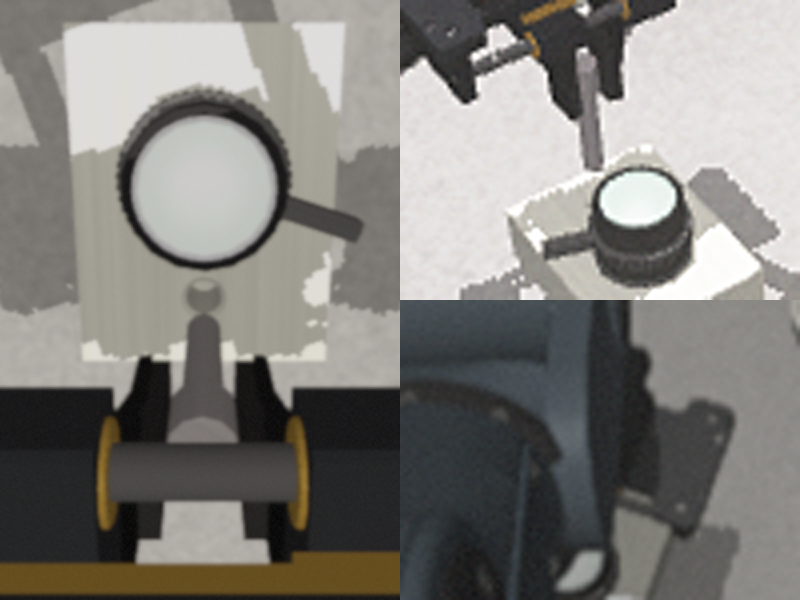

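```bash
python3 - <<'E'
from h import *
from cell import *
s=status.get_state();p=s["tcp_pos"];c=get_calibration("wrist");z=p[2]-.241
u=np.array([np.cos(2.8236),np.sin(2.8236)])  # tool x
g=lambda X:((proj("wrist",X,c)-[160,47])*2+.5).round(1)
b=np.r_[p[:2],z];print("foot ctr",g(b),[g(b+np.r_[u*k,0]) for k in(.006,-.006)], "chamf",g(b+np.r_[u*.0045,0]),g(b+np.r_[u*.006,.0015]))
v=np.array([u[1],-u[0]]);print("foot lr",g(b+np.r_[v*.006,.002]),g(b-np.r_[v*.006,-.002]))
for hc in([204,297],[204,296]):
    P=ray("wrist",(np.array(hc)-.5)/2+[160,47],.04,c);print("hole",P, "in tool",u@(P[:2]-p[:2]),v@(P[:2]-p[:2]))
E
python3 - <<'E'
import cv2
im=cv2.imread("pics/wrist2.png")[180:270,230:300]
cv2.imwrite("pics/c3.png",cv2.resize(im,None,fx=6.6,fy=6.6,interpolation=cv2.INTER_CUBIC))
E
```

```text
foot ctr [200.8 319.3] [array([200.8, 303.6]), array([200.8, 334.8])] chamf [200.8 307.6] [200.8 305. ]
foot lr [217.5 321.2] [184.1 321.2]
hole [0.55156131 0.15852436 0.04      ] in tool -0.00013771836659647792 0.0012239459427916806
hole [0.5511599  0.15865626 0.04      ] in tool 0.0002848078575054378 0.001223731532715093
```

View pics/c3.png

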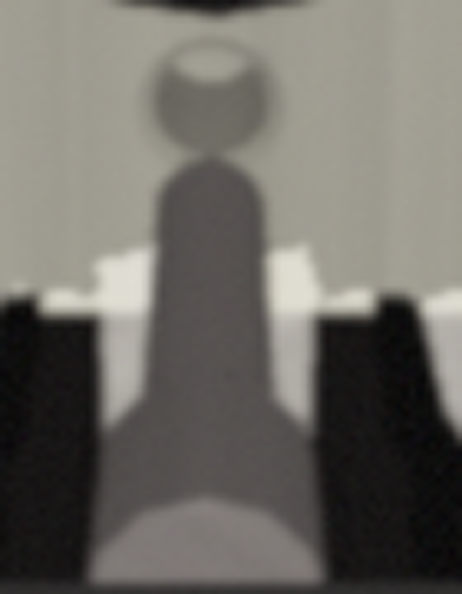

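```bash
python3 - <<'E'
from h import *
from cell import *
s=status.get_state();p=s["tcp_pos"];c=get_calibration("wrist");z=p[2]-.241
u=np.array([np.cos(2.8236),np.sin(2.8236)]);v=np.array([u[1],-u[0]])
px=lambda x,y:np.array([(x+.5)/6.6-.5+230,(y+.5)/6.6-.5+180])
print("cam in tool",u@((-np.array(c["R"]).T@c["t"])[:2]-p[:2]),(-np.array(c["R"]).T@c["t"]))
def tool(q,h):
    P=ray("wrist",q,h,c)[:2]-p[:2];return u@P,v@P
for dz in(0,.003):print("head near rim",tool(px(207,497),z+.086+dz))
for dz in(0,.0015):print("foot near rim",tool(px(211,158),z+dz))
for y in(200,240):print("shank sides px",px(157,y),px(264,y))
print("hole L/R",tool(px(155,102),.04),tool(px(268,102),.04),"top/bot",tool(px(211,38),.04),tool(px(211,155),.04),"lens",[tool(px(211,y),.04) for y in(42,)])
E
```

```text
cam in tool 0.07967020041042885 [0.47555445 0.18286917 0.28730784]
head near rim (np.float64(0.007209137749732814), np.float64(0.0005707607081976093))
head near rim (np.float64(0.008825363423696006), np.float64(0.0005710534347469524))
foot near rim (np.float64(0.00223377957962793), np.float64(0.001009837159880398))
foot near rim (np.float64(0.0027605567186229046), np.float64(0.0010069395306524552))
shank sides px [253.36363636 209.87878788] [269.57575758 209.87878788]
shank sides px [253.36363636 215.93939394] [269.57575758 215.93939394]
hole L/R (np.float64(4.9585124587774546e-05), np.float64(-0.005767166536802276)) (np.float64(4.6434909293208826e-05), np.float64(0.008007626276486756)) top/bot (np.float64(0.008168458579475478), np.float64(0.0010566606202383842)) (np.float64(-0.00679033426431629), np.float64(0.0010614961396844054)) lens [(np.float64(0.00766525841632003), np.float64(0.00105682328270717))]
```

The wrist crop shows the hole at (211,100) and the foot's near rim at (211,158). The pin leans slightly, which leaves its foot about 3.5 mm short of the hole along tool x. I'll correct that, go lower and look again.

send_rows --pt "0.0035 0 0 0 1" --pt "0.0035 0 0.012 0 1" --pt "0.0035 0 0.0195 0 1" --pt "0.0035 0 0.0195 0 1" --pt "0.0035 0 0.0195 0 1"

```text
t: 5.72
tcp_pos: [0.5474, 0.1586, 0.2872]
orientation: [-3.142, -0.0, 2.824]
contact_force: [-0.8, 0.0, -0.4]
finger_gap: 0.017
```

```bash
python3 - <<'E'
from h import *
from cell import *
row(.5515,.1572,.295,2.824)
c=get_calibration("wrist");im=camera("wrist");cv2.imwrite("pics/wrist4.png",im)
f=proj("wrist",np.array([.5514,.1586,.04]),c);print(f)
cv2.imwrite("pics/c4.png",cv2.resize(im[165:255,230:300],None,fx=6.6,fy=6.6,interpolation=cv2.INTER_CUBIC))
E
```

```text
t 5.725 pos [0.5474 0.1586 0.2872] rpy [-3.1415e+00 -1.0000e-04  2.8239e+00] F [-0.8   0.   -0.43] M [ 0.068 -0.131  0.012] gap 0.017
row [-0.0043 -0.0001 -0.0078] spin -0.0001
[262.09722473 208.99355524]
```

View pics/c4.png

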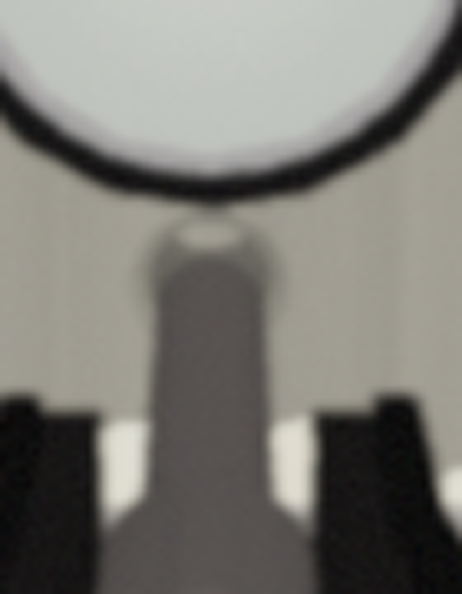

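```bash
python3 - <<'E'
from h import *
from cell import *
s=status.get_state();p=s["tcp_pos"];c=get_calibration("wrist");z=p[2]-.241
u=np.array([np.cos(2.8239),np.sin(2.8239)]);v=np.array([u[1],-u[0]])
px=lambda x,y:np.array([(x+.5)/6.6-.5+230,(y+.5)/6.6-.5+165])
def tool(q,h):
    P=ray("wrist",q,h,c)[:2]-p[:2];return np.round([u@P,v@P],4)
for y in(208,212,216):print("hole far",y,tool(px(209,y),.04))
print("outer L/R",tool(px(133,275),.04),tool(px(283,275),.04))
for dz in(0,.0015):print("foot near rim",tool(px(211,252),z+dz))
print("glass bottom",tool(px(209,185),.09))
E
```

```text
hole far 208 [0.0062 0.0006]
hole far 212 [0.0057 0.0006]
hole far 216 [0.0052 0.0006]
outer L/R [-0.0018 -0.008 ] [-0.0018  0.009 ]
foot near rim [0.0032 0.0008]
foot near rim [0.0037 0.0008]
glass bottom [0.0245 0.0006]
```

send_rows --pt "0 0 0.004 0 1" --pt "0 0 0.008 0 1" --pt "0 0 0.011 0 1" --pt "0 0 0.011 0 1"

```text
t: 6.28
tcp_pos: [0.5473, 0.1586, 0.276]
orientation: [-3.141, -0.0, 2.824]
contact_force: [0.6, 0.3, -1.5]
finger_gap: 0.0168
```

send_rows --pt "0 0 0.004 0 1" --pt "0 0 0.008 0 1" --pt "0 0 0.01 0 1" --pt "0 0 0.01 0 1"

```text
t: 6.78
tcp_pos: [0.5473, 0.1586, 0.2661]
orientation: [-3.141, -0.0, 2.824]
contact_force: [0.6, -0.1, -1.8]
finger_gap: 0.0171
```

send_rows --pt "0 0 0.004 0 1" --pt "0 0 0.008 0 1" --pt "0 0 0.012 0 1" --pt "0 0 0.015 0 1" --pt "0 0 0.015 0 1"

```text
t: 7.4
tcp_pos: [0.5473, 0.1586, 0.251]
orientation: [-3.141, -0.0, 2.824]
contact_force: [0.7, -0.7, -1.8]
finger_gap: 0.0171
```

send_rows --pt "0 0 0.002 0 1" --pt "0 0 0.003 0 1" --pt "0 0 0.004 0 1" --pt "0 0 0.004 0 1"

```text
t: 7.9
tcp_pos: [0.5474, 0.1586, 0.2473]
orientation: [3.141, 0.0, 2.824]
contact_force: [1.0, 0.2, -1.5]
finger_gap: 0.0167
```

Not bottomed yet. I'll go another 2 mm and then open to about 40 mm.

send_rows --pt "0 0 0.001 0 1" --pt "0 0 0.002 0 1" --pt "0 0 0.002 0 1"

```text
t: 8.28
tcp_pos: [0.5478, 0.1587, 0.2468]
orientation: [3.141, 0.002, 2.824]
contact_force: [-0.6, 0.5, 6.7]
finger_gap: 0.0174
```

send_rows --pt "0 0 0 0 0.7" --pt "0 0 0 0 0.6" --pt "0 0 0 0 0.55" --pt "0 0 0 0 0.55"

```text
t: 8.78
tcp_pos: [0.5472, 0.1586, 0.2451]
orientation: [-3.141, -0.001, 2.824]
contact_force: [0.1, -0.1, 0.0]
finger_gap: 0.0376
```

send_rows --pt "0 0 -0.02 0 0.55" --pt "0 0 -0.05 0 0.55" --pt "0 0 -0.07 0 0.55" --pt "0 0 -0.07 0 0.55"

```text
t: 9.28
tcp_pos: [0.5478, 0.1587, 0.3167]
orientation: [3.14, 0.003, 2.824]
contact_force: [0.6, 0.2, 0.6]
finger_gap: 0.0391
```

```bash
python3 - <<'E'
from h import *
from cell import *
row(.503,.1727,.30,3.64)
c=get_calibration("wrist");im=camera("wrist");cv2.imwrite("pics/wrist5.png",im)
for X in([.5514,.158,.04],[.5514,.158,.092],[.503,.1727,.09]):print(proj("wrist",np.array(X),c)*1.5625)
cv2.imwrite("pics/c5.png",cv2.resize(im,(800,600),interpolation=cv2.INTER_CUBIC))
E
```

```text
t 9.275 pos [0.5478 0.1587 0.3167] rpy [3.1402 0.0033 2.8239] F [0.55 0.17 0.57] M [ 0.025 -0.14   0.062] gap 0.0391
row [ 0.047  -0.0007  0.0165] spin -0.8161
[407.14876167 305.47156702]
[407.10157153 342.43725708]
[404.21993016 225.80983685]
```

View pics/c5.png

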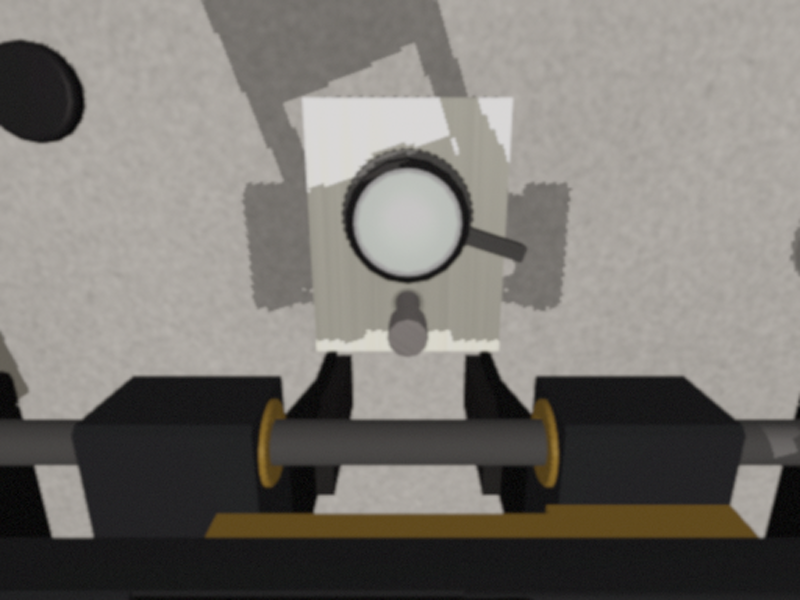

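```bash
python3 - <<'E'
from h import *
from cell import *
s=status.get_state();p=s["tcp_pos"];c=get_calibration("wrist");Y=s["orientation"][2]
u=np.array([np.cos(Y),np.sin(Y)]);v=np.array([u[1],-u[0]])
f=lambda x,y,z:ray("wrist",((x+.5)/1.5625-.5,(y+.5)/1.5625-.5),z,c)[:2]
L=f(407.5,221.5,.09);L2=f(407.2,222,.09)-.0009*v;T=f(523,249,.0605);B=f(480,236,.0605)
print("lens",L,"corr",L2,"tool",u@(L-p[:2]),v@(L-p[:2]))
print("lug",T,np.linalg.norm(T-L),np.arctan2(*(T-L)[::-1]),np.arctan2(*(T-B)[::-1]))
print("pin head",f(408,338,.092),"hole dir",np.arctan2(*(np.array([.5514,.158])-L)[::-1]))
E
```

```text
lens [0.50039803 0.17437913] corr [0.50027175 0.17334471] tool 0.04947079838973276 0.0002917735116552579
lug [0.53390175 0.22075379] 0.05721108559851345 0.9451566643697561 0.960558748489653
pin head [0.54791694 0.15895686] hole dir -0.3107431474279773
```

The pin stands seated: there was 6.7 N of upward reaction at the bottom and the foot stopped at about z 0.0055. The lens centre is about (0.502, 0.173) and the lug points along 0.95 rad, so the ring has to turn about 1.05 rad. I'll move over the ring now.

```bash
python3 -c "
from h import *
row(.5022,.1731,.3167,3.62)"
```

```text
t 9.325 pos [0.5473 0.1586 0.3156] rpy [3.1412e+00 9.0000e-04 2.8238e+00] F [ 0.09 -0.29 -0.13] M [ 0.097 -0.18  -0.024] gap 0.0389
row [ 0.0474 -0.0004 -0.0012] spin -0.7962
```

send_rows --pt "0.012 0 -0.01 -0.15 0.3" --pt "0.024 0 -0.01 -0.3 0" --pt "0.036 0 -0.01 -0.45 0" --pt "0.0474 -0.0004 -0.01 -0.6 0" --pt "0.0474 -0.0004 -0.01 -0.75 0" --pt "0.0474 -0.0004 -0.01 -0.796 0" --pt "0.0474 -0.0004 -0.01 -0.796 0"

```text
t: 10.2
tcp_pos: [0.5017, 0.173, 0.3241]
orientation: [3.141, -0.002, -2.664]
contact_force: [0.5, -0.6, -0.1]
finger_gap: 0.0865
```

```bash
python3 - <<'E'
from h import *
from cell import *
row(.5022,.1731,.230,3.62)
im=camera("side");cv2.imwrite("pics/s6.png",im)
im2=camera("wrist");
o=np.hstack([cv2.resize(im[120:270,130:230],(400,600),interpolation=cv2.INTER_CUBIC),cv2.resize(im2,(400,600))[:, :]])
cv2.imwrite("pics/c6.png",o)
E
```

```text
t 10.2 pos [0.5017 0.173  0.3241] rpy [ 3.1407e+00 -2.4000e-03 -2.6640e+00] F [ 0.55 -0.63 -0.11] M [ 0.118 -0.133 -0.038] gap 0.0865
row [-0.0007 -0.0002  0.0941] spin -0.0008
```

View pics/c6.png

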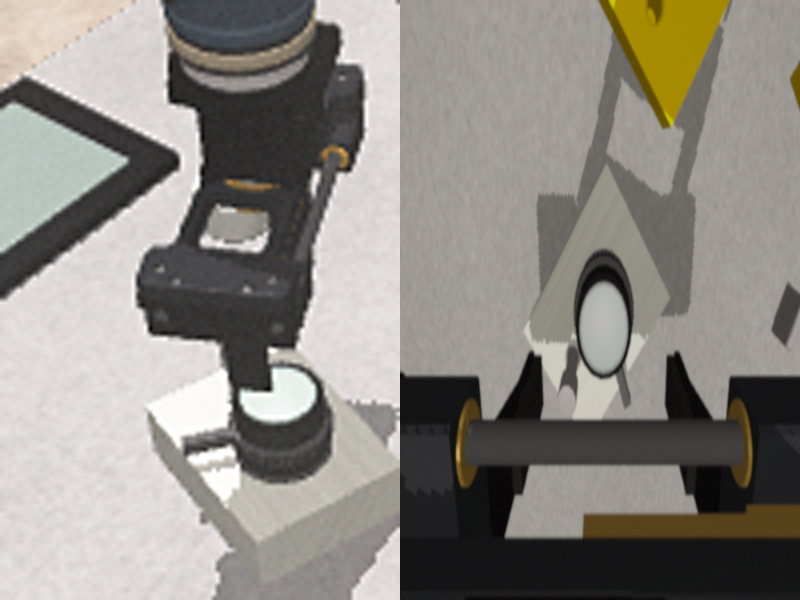

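The side and wrist views show the glass centred between the open jaws (wrist column about 604), with the pin and lug clear of both fingers. I'll descend and check the force on the way.

send_rows --pt "0 0 0.03 0 0" --pt "0 0 0.055 0 0" --pt "0 0 0.075 0 0" --pt "0 0 0.085 0 0" --pt "0 0 0.094 0 0" --pt "0 0 0.094 0 0" --pt "0 0 0.094 0 0"

```text
t: 11.18
tcp_pos: [0.5024, 0.1731, 0.2318]
orientation: [-3.141, 0.001, -2.663]
contact_force: [1.0, -0.8, 0.4]
finger_gap: 0.0871
```

send_rows --pt "0 0 0 0 0.2" --pt "0 0 0 0 0.26" --pt "0 0 0 0 0.3" --pt "0 0 0 0 0.34" --pt "0 0 0 0 0.4" --pt "0 0 0 0 0.4" --squeeze 12

```text
t: 11.92
tcp_pos: [0.5022, 0.173, 0.2314]
orientation: [-3.141, 0.0, -2.663]
contact_force: [0.3, -1.0, 0.8]
finger_gap: 0.0595
```

```bash
python3 -c "
from h import *
row(.5022,.1731,.230,3.62)"
```

```text
t 11.925 pos [0.5022 0.173  0.2314] rpy [-3.1415e+00  1.0000e-04 -2.6633e+00] F [ 0.29 -0.98  0.75] M [ 0.03  -0.081 -0.046] gap 0.0595
row [-0.      0.0001  0.0014] spin -0.0002
```

The ring is gripped (gap 59.5 mm) with almost no side force. Next I'll turn it in stages with a firmer grip.

send_rows --pt "0 0 0 0 1" --pt "0 0 0 0 1" --pt "0 0 0 0.05 1" --pt "0 0 0 0.1 1" --pt "0 0 0 0.15 1" --pt "0 0 0 0.2 1" --pt "0 0 0 0.25 1" --pt "0 0 0 0.3 1" --squeeze 25

```text
t: 12.92
tcp_pos: [0.5021, 0.1732, 0.2314]
orientation: [3.141, 0.0, -2.965]
contact_force: [-0.5, 0.5, 1.5]
finger_gap: 0.0588
```

```bash
python3 -c "
from h import *
row(.5022,.1731,.230,2.57)"
```

```text
t 12.925 pos [0.5021 0.1732 0.2314] rpy [ 3.1414e+00  1.0000e-04 -2.9648e+00] F [-0.53  0.46  1.5 ] M [ 0.107 -0.067  0.049] gap 0.0588
row [-0.     -0.0002  0.0014] spin 0.7484
```

send_rows --pt "0 0 0 0.06 1" --pt "0 0 0 0.12 1" --pt "0 0 0 0.18 1" --pt "0 0 0 0.24 1" --pt "0 0 0 0.3 1" --pt "0 0 0 0.36 1" --pt "0 0 0 0.42 1" --pt "0 0 0 0.48 1"

```text
t: 13.92
tcp_pos: [0.5021, 0.1736, 0.2314]
orientation: [3.141, 0.0, 2.838]
contact_force: [0.3, 1.9, 1.9]
finger_gap: 0.0592
```

```bash
cat >> h.py <<'E'
def tq(n=8):  # averaged torque (camera call advances 0.05 s)
    from cell import status,camera
    m=[]
    for _ in range(n): camera("side"); s=status.get_state(); m.append([s["torque"][2],*s["contact_force"][:2],s["orientation"][2]])
    m=np.array(m);print("t",s["t"],"Mz,Fx,Fy,yaw",m.mean(0).round(4),"sd",m.std(0).round(4),"gap",round(s["finger_gap"],4))
E
python3 -c "
from h import *
tq()"
```

```text
t 14.325 Mz,Fx,Fy,yaw [-0.0518 -0.1051  3.8939  2.8393] sd [0.0232 0.4415 1.0076 0.0012] gap 0.0592
```

send_rows --pt "0 0 0 0.02 1" --pt "0 0 0 0.04 1" --pt "0 0 0 0.06 1" --pt "0 0 0 0.08 1" --pt "0 0 0 0.1 1"

```text
t: 14.95
tcp_pos: [0.5022, 0.1736, 0.2314]
orientation: [3.141, -0.0, 2.74]
contact_force: [-0.5, 5.9, 1.5]
finger_gap: 0.059
```

```bash
python3 - <<'E'
from h import *
from cell import *
tq(4)
im=camera("wrist");s=camera("side")
o=np.hstack([cv2.resize(s[150:270,140:220],(400,600),interpolation=cv2.INTER_CUBIC),cv2.resize(im[130:330,190:323],(400,600),interpolation=cv2.INTER_CUBIC)])
cv2.imwrite("pics/c7.png",o)
E
```

```text
t 15.15 Mz,Fx,Fy,yaw [-0.0479 -0.6979  5.6822  2.7394] sd [2.410e-02 6.514e-01 6.170e-02 3.000e-04] gap 0.0588
```

View pics/c7.png

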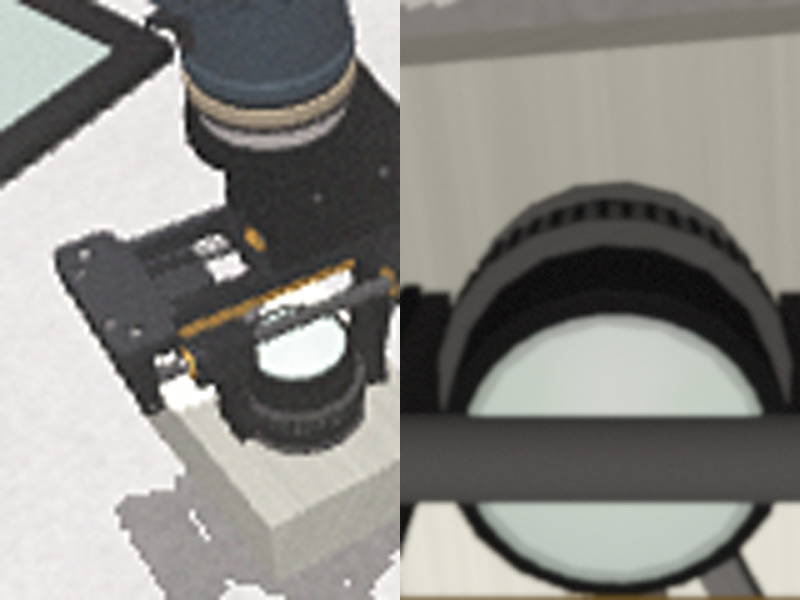

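The wrist view shows the lug travelling with the ring (lower right, about (735,575)) and the fingers on the rim only. I'll relieve the small side force and approach contact in fine steps.

send_rows --pt "0.0003 0.0006 0 0.01 1" --pt "0.0003 0.0006 0 0.02 1" --pt "0.0003 0.0006 0 0.03 1" --pt "0.0003 0.0006 0 0.04 1"

```text
t: 15.75
tcp_pos: [0.5022, 0.1738, 0.2314]
orientation: [3.141, 0.0, 2.699]
contact_force: [0.1, 4.4, 2.3]
finger_gap: 0.0592
```

```bash
python3 -c "
from h import *
tq(5)"
```

```text
t 16.0 Mz,Fx,Fy,yaw [0.0085 0.1472 4.6787 2.6992] sd [3.230e-02 2.733e-01 4.410e-01 2.000e-04] gap 0.0594
```

send_rows --pt "0 0 0 0.01 1" --pt "0 0 0 0.02 1" --pt "0 0 0 0.03 1"

```text
t: 16.38
tcp_pos: [0.5022, 0.1738, 0.2314]
orientation: [3.141, 0.0, 2.669]
contact_force: [-0.5, 4.8, 2.7]
finger_gap: 0.059
```

```bash
python3 -c "
from h import *
tq(5)"
```

```text
t 16.625 Mz,Fx,Fy,yaw [ 0.0102 -0.1033  5.0649  2.6693] sd [4.450e-02 4.520e-01 4.242e-01 1.000e-04] gap 0.0593
```

send_rows --pt "0 0 0 0.01 1" --pt "0 0 0 0.02 1" --pt "0 0 0 0.02 1"

```text
t: 17.0
tcp_pos: [0.5022, 0.1738, 0.2314]
orientation: [3.141, 0.0, 2.649]
contact_force: [0.6, 6.2, 2.4]
finger_gap: 0.0593
```

```bash
python3 -c "
from h import *
tq(5)"
```

```text
t 17.25 Mz,Fx,Fy,yaw [ 0.0373 -0.2417  5.2443  2.6494] sd [0.0191 0.5073 0.2449 0.    ] gap 0.0588
```

send_rows --pt "0 0 0 0.01 1" --pt "0 0 0 0.02 1" --pt "0 0 0 0.02 1"

```text
t: 17.62
tcp_pos: [0.5022, 0.1738, 0.2314]
orientation: [3.141, 0.0, 2.629]
contact_force: [-0.0, 4.2, 1.6]
finger_gap: 0.0594
```

```bash
python3 -c "
from h import *
tq(5)"
```

```text
t 17.875 Mz,Fx,Fy,yaw [0.0131 0.1599 5.4849 2.6294] sd [0.0258 0.2325 0.2965 0.    ] gap 0.0595
```

send_rows --pt "0 0 0 0.01 1" --pt "0 0 0 0.02 1" --pt "0 0 0 0.02 1"

```text
t: 18.25
tcp_pos: [0.5022, 0.1739, 0.2314]
orientation: [3.141, 0.0, 2.609]
contact_force: [0.4, 5.7, 2.7]
finger_gap: 0.0589
```

```bash
python3 -c "
from h import *
tq(5)"
```

```text
t 18.5 Mz,Fx,Fy,yaw [ 0.0266 -0.2203  5.1355  2.6094] sd [0.0088 0.5276 0.4669 0.    ] gap 0.059
```

send_rows --pt "0 0 0 0.01 1" --pt "0 0 0 0.02 1" --pt "0 0 0 0.02 1"

```text
t: 18.88
tcp_pos: [0.5022, 0.1739, 0.2314]
orientation: [3.141, 0.0, 2.589]
contact_force: [-0.0, 4.7, 2.2]
finger_gap: 0.059
```

```bash
python3 -c "
from h import *
tq(5)"
```

```text
t 19.125 Mz,Fx,Fy,yaw [ 0.0062 -0.0453  5.5193  2.5894] sd [0.0249 0.1855 0.2972 0.    ] gap 0.0591
```

send_rows --pt "0 0 0 0.01 1" --pt "0 0 0 0.015 1" --pt "0 0 0 0.015 1"

```text
t: 19.5
tcp_pos: [0.5022, 0.1739, 0.2314]
orientation: [3.141, 0.0, 2.575]
contact_force: [0.5, 5.5, 1.9]
finger_gap: 0.0594
```

```bash
python3 -c "
from h import *
tq(5)"
```

```text
t 19.75 Mz,Fx,Fy,yaw [0.0442 0.1264 5.6158 2.5745] sd [0.029 0.44  0.545 0.   ] gap 0.0591
```

send_rows --pt "0 0 0 0.01 1" --pt "0 0 0 0.015 1" --pt "0 0 0 0.015 1"

```text
t: 20.12
tcp_pos: [0.5022, 0.1739, 0.2314]
orientation: [3.141, 0.0, 2.56]
contact_force: [0.3, 4.9, 2.2]
finger_gap: 0.059
```

```bash
python3 -c "
from h import *
tq(5)"
```

```text
t 20.375 Mz,Fx,Fy,yaw [0.0188 0.1028 5.4798 2.5595] sd [0.0391 0.7767 0.3591 0.    ] gap 0.0593
```

send_rows --pt "0 0 0 0.01 1" --pt "0 0 0 0.015 1" --pt "0 0 0 0.015 1"

```text
t: 20.75
tcp_pos: [0.5022, 0.1739, 0.2314]
orientation: [3.141, 0.0, 2.545]
contact_force: [0.1, 5.4, 2.4]
finger_gap: 0.0593
```

```bash
python3 -c "
from h import *
tq(5)"
```

```text
t 21.0 Mz,Fx,Fy,yaw [0.0476 0.0546 5.5168 2.5445] sd [0.0174 0.3582 0.2236 0.    ] gap 0.0592
```

send_rows --pt "0 0 0 0.01 1" --pt "0 0 0 0.015 1" --pt "0 0 0 0.015 1"

```text
t: 21.38
tcp_pos: [0.5022, 0.1739, 0.2314]
orientation: [3.141, 0.0, 2.53]
contact_force: [-0.7, 6.3, 3.1]
finger_gap: 0.059
```

```bash
python3 -c "
from h import *
tq(5)"
```

```text
t 21.625 Mz,Fx,Fy,yaw [0.0771 0.2939 5.9722 2.5299] sd [0.0437 0.4199 0.5011 0.    ] gap 0.0592
```

Torque is starting to rise, so I'll use finer steps.

send_rows --pt "0 0 0 0.01 1" --pt "0 0 0 0.01 1"

```text
t: 21.88
tcp_pos: [0.5022, 0.1739, 0.2314]
orientation: [3.141, 0.0, 2.52]
contact_force: [-0.9, 5.8, 1.1]
finger_gap: 0.0591
```

```bash
python3 -c "
from h import *
tq(6)"
```

```text
t 22.175 Mz,Fx,Fy,yaw [0.1002 0.3833 5.4891 2.5197] sd [0.0297 0.4008 0.44   0.    ] gap 0.0593
```

send_rows --pt "0 0 0 0.01 1" --pt "0 0 0 0.01 1"

```text
t: 22.42
tcp_pos: [0.5022, 0.174, 0.2314]
orientation: [3.141, 0.0, 2.51]
contact_force: [0.0, 5.7, 2.6]
finger_gap: 0.0593
```

```bash
python3 -c "
from h import *
tq(6)"
```

```text
t 22.725 Mz,Fx,Fy,yaw [0.1653 0.476  5.844  2.5101] sd [0.0266 0.5065 0.461  0.    ] gap 0.0596
```

send_rows --pt "0 0 0 0.01 1" --pt "0 0 0 0.01 1"

```text
t: 22.98
tcp_pos: [0.5022, 0.174, 0.2314]
orientation: [3.141, 0.001, 2.501]
contact_force: [0.2, 5.7, 2.8]
finger_gap: 0.0594
```

```bash
python3 -c "
from h import *
tq(6)"
```

```text
t 23.275 Mz,Fx,Fy,yaw [ 0.2527 -0.4159  5.8323  2.5008] sd [0.0259 0.415  0.3548 0.    ] gap 0.0591
```

send_rows --pt "0 0 0 0.006 1" --pt "0 0 0 0.006 1"

```text
t: 23.52
tcp_pos: [0.5022, 0.174, 0.2314]
orientation: [3.141, 0.001, 2.495]
contact_force: [-0.7, 6.4, 3.2]
finger_gap: 0.0595
```

```bash
python3 -c "
from h import *
tq(6)"
```

```text
t 23.825 Mz,Fx,Fy,yaw [0.4166 0.0592 5.8629 2.4955] sd [0.0204 0.492  0.3176 0.    ] gap 0.0589
```

send_rows --pt "0 0 0 0.0005 1" --pt "0 0 0 0.0005 1" --pt "0 0 0 0.0005 1" --pt "0 0 0 0.0005 1" --pt "0 0 0 0.0005 1" --pt "0 0 0 0.0005 1"

```text
t: 24.58
tcp_pos: [0.5022, 0.174, 0.2314]
orientation: [3.141, 0.001, 2.495]
contact_force: [-0.7, 6.7, 2.6]
finger_gap: 0.0592
```

```bash
python3 - <<'E'
from h import *
from cell import *
tq(6)
s=camera("side")
cv2.imwrite("pics/c8.png",cv2.resize(s[160:250,140:240],(800,600),interpolation=cv2.INTER_CUBIC))
E
```

```text
t 24.875 Mz,Fx,Fy,yaw [0.4435 0.351  6.0422 2.4952] sd [0.0397 0.6499 0.2481 0.    ] gap 0.059
```

View pics/c8.png

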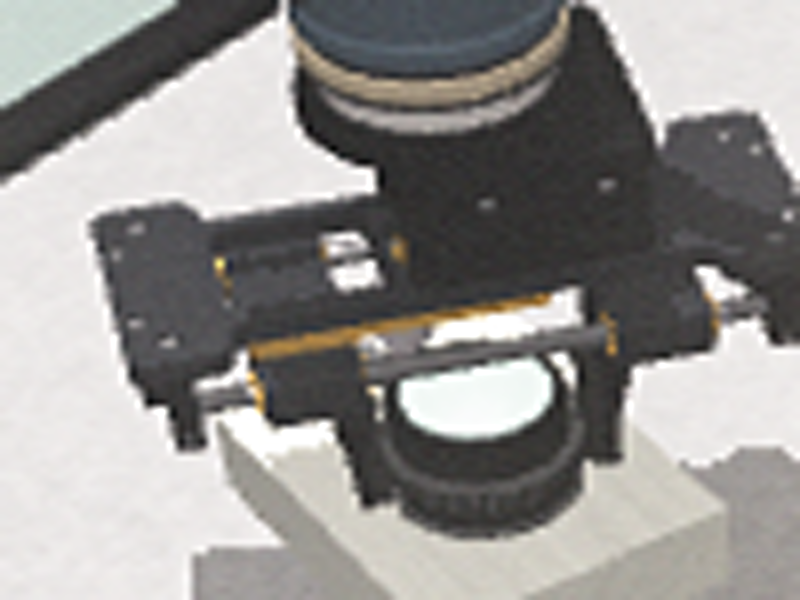

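The hold shows about 0.44 N m, or roughly 8 N at the pin, for over a second, with the fingers only on the rim. I'll let go and rise.

send_rows --pt "0 0 0 0 0.28" --pt "0 0 0 0 0.2" --pt "0 0 0 0 0.1" --pt "0 0 0 0 0" --pt "0 0 0 0 0" --pt "0 0 0 0 0"

```text
t: 25.68
tcp_pos: [0.5021, 0.1737, 0.2313]
orientation: [-3.141, -0.0, 2.493]
contact_force: [0.7, 0.1, -0.5]
finger_gap: 0.0867
```

send_rows --pt "0 0 -0.02 0 0" --pt "0 0 -0.05 0 0" --pt "0 0 -0.09 0 0" --pt "0 0 -0.12 0 0" --pt "0.04 0 -0.13 0 0" --pt "0.06 0 -0.13 0 0"

```text
t: 26.42
tcp_pos: [0.4529, 0.2106, 0.362]
orientation: [3.141, 0.0, 2.494]
contact_force: [-0.6, -0.6, -0.9]
finger_gap: 0.0869
```

```bash
python3 -c "
from h import *
row(.545,.08,.36,2.82)"
```

```text
t 26.425 pos [0.4529 0.2106 0.362 ] rpy [3.1410e+00 5.0000e-04 2.4941e+00] F [-0.61 -0.64 -0.9 ] M [ 0.032 -0.178  0.027] gap 0.0869
row [-0.1522 -0.0486  0.0021] spin -0.3259
```

```bash
python3 -c "
from h import *
row(.56,.155,.35,2.824)"
```

```text
t 26.425 pos [0.4529 0.2106 0.362 ] rpy [3.1410e+00 5.0000e-04 2.4941e+00] F [-0.61 -0.64 -0.9 ] M [ 0.032 -0.178  0.027] gap 0.0869
row [-0.1189  0.0202  0.0121] spin -0.3299
```

send_rows --pt "-0.05 0.01 0 -0.15 0" --pt "-0.1 0.018 0 -0.3 0" --pt "-0.1189 0.0202 0 -0.33 0" --pt "-0.1189 0.0202 0.012 -0.33 0" --pt "-0.1189 0.0202 0.012 -0.33 0"

```text
t: 27.05
tcp_pos: [0.5596, 0.1546, 0.347]
orientation: [-3.139, -0.006, 2.823]
contact_force: [-0.2, -0.5, -1.1]
finger_gap: 0.087
```

```bash
python3 - <<'E'
from h import *
from cell import *
import json
row(.56,.155,.35,2.824)
c=get_calibration("wrist");im=camera("wrist");s=camera("side")
f=proj("wrist",np.array([.54,.162,.06]),c);u,v=int(f[0]),int(f[1]);v=min(v,384-75);print(u-50,v-75)
np.save("cw.npy",c,allow_pickle=True)
o=np.hstack([cv2.resize(im[v-75:v+75,u-50:u+50],(400,600),interpolation=cv2.INTER_CUBIC),cv2.resize(s[170:260,150:210],(400,600),interpolation=cv2.INTER_CUBIC)])
cv2.imwrite("pics/c9.png",o)
E
```

```text
t 27.05 pos [0.5596 0.1546 0.347 ] rpy [-3.1394 -0.0057  2.8232] F [-0.18 -0.52 -1.07] M [ 0.064 -0.13   0.004] gap 0.087
row [-0.0003  0.0005 -0.003 ] spin -0.0008
212 91
```

View pics/c9.png

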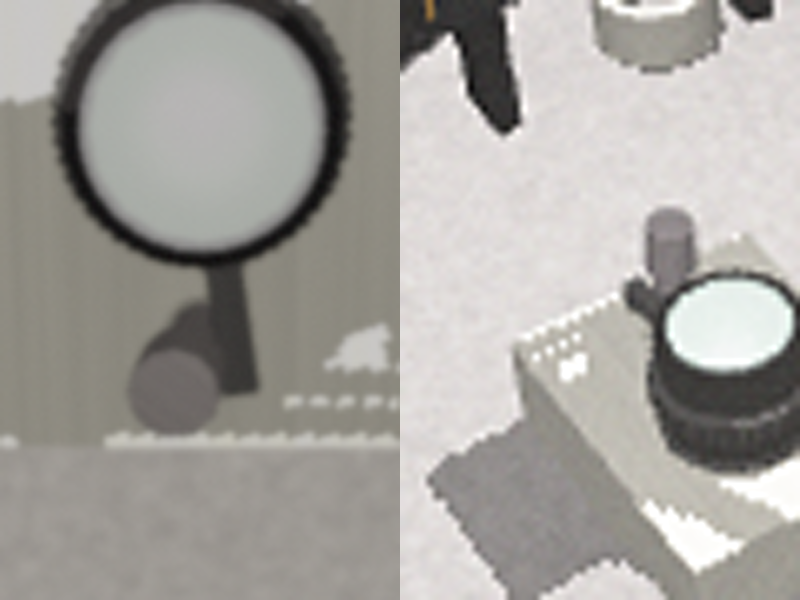

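The lug lies against the pin shank at about (215,340), on its counter-clockwise side, and the pin stands in the hole with a slight lean away. I'll hand the job in.

```bash
python3 -c "
from cell import ticket,status
print(ticket.job_done(), status.get_state()['t'])"
```

```text
the job is handed in; nothing more can be done
the job is handed in; nothing more can be done
```

The stop pin is set in the plate's hole, and the aperture ring is turned clockwise until its lug rests against it. I handed the job in at about 27 s of the 67 s allowed; no verdict is reported.

- **Pin:** I took it from the rack's right-hand hole in the top view. It bottomed with a 6.7 N upward reaction and its foot at about z = 0.0055 m. That matches the hole floor at 6 mm to within measuring error.
- **Ring:** I gripped it on its rim and turned it about 1.12 rad, with the fingers seen only on the rim. That is slightly more than the 1.05 rad I first estimated, because the pin leaned before it stood firm.
- **Press:** I held it for over a second at a wrist torque of 0.42–0.44 N m, which I put at 6.5–8.5 N at the pin. The ring's own friction adds an uncertainty of about 1.6 N either way. Afterwards I opened the fingers and rose straight up.
- **Last picture:** The lug lies against the pin on its counter-clockwise side with no visible gap. The pin stands in the hole, leaning slightly away.

A side force of about 6 N built up on the grip while turning, because the tool was slightly off the lens axis. It dropped to zero on release. The wrist camera reads about 1 mm to one side compared with the other cameras, and I allowed for that. I did not measure the final lean, and I took no last picture of the other objects; the arm met no contact force on the moves between.

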